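Seat the weighing plate on the counter scale

TASK

Put the loose weighing plate back on the counter scale so that its three ball feet settle fully home in their seats: the single front foot in the conical seat, the left rear foot in the V groove and the right rear foot on the flat seat, with the plate level. The seat carrier is never quite centred on the housing, so feel for the seats with light pressure (the load cell must not be pressed with more than 25 N), then let go, and leave the tape measure and the label block where they are.

Things in the scene. Friction and masses are not known exactly. Their poses are not given: they have to be found in the camera images.
- scale: Fixed low counter scale without its plate: grey housing 176 x 150 mm, top 30 mm above the counter. Origin: centre of the underside, on the counter; x to the rear, y left, z up; the front with the dark display window faces -x. On its load cell stands the aluminium seat carrier, 152 x 138 mm, top 43 mm up, with three steel bosses; it sinks 1 mm for every 4 N of load, at most 6 mm, damped, and springs back.
- cone_nominal (a point): NOMINAL place of the conical seat, 53 mm above the counter, at (-50, 0) mm in the scale's frame, in a round boss of 24 mm radius. The whole seat carrier is clamped up to 8 mm off in x and in y (scale's axes) and turned up to 0.1 rad about its centre, anew each time; this is not measured and stays fixed. Cone mouth 12 mm wide, walls at 50 degrees to the horizontal.
- groove_nominal (a point): NOMINAL place of the V groove's middle, 53 mm above the counter, at (35, 40) mm in the scale's frame; off with the seat carrier. Boss 44 mm wide across the groove; groove 12 mm wide at the mouth, walls at 50 degrees, 40 mm long, pointing at the cone. In cone and groove a foot sinks 3.8 mm: ball centre 59 mm above the counter on the boss, 55.2 mm when home (unloaded).
- flat_nominal (a point): NOMINAL middle of the flat seat, at (35, -40) mm in the scale's frame; off with the seat carrier. Round boss of 20 mm radius; its plain top is 49.2 mm above the counter (this point is 53 mm up), so that a plate with its other two feet home stands level.
- grip (a point): Loose weighing plate, 0.36 to 0.56 kg, 130 x 112 x 6 mm, on three ball feet, black bridge handle on top. The point is the centre of the handle bar: 16 mm wide (x), 64 mm long (y), 24 mm high (z). The plate's top is 34 mm below the point, the free gap under the bar 22 mm, the lowest points of the balls 62 mm below. Plate axes: x rear, y left, z up; seated, they agree with the seat carrier's.
- cone_foot (a point): Centre of the plate's single front ball foot (polished steel ball, 12 mm diameter, friction about 0.2): at (-50, 0, -56) mm from grip in the plate's frame. Belongs in the cone.
- groove_foot (a point): Centre of the left rear ball foot, same ball: at (35, 40, -56) mm from grip. Belongs in the V groove.
- flat_foot (a point): Centre of the right rear ball foot, same ball: at (35, -40, -56) mm from grip. Belongs on the flat seat.
- label_block: Loose bystander: white block of labels 35 x 70 x 31 mm, origin at its underside.
- tape_measure: Loose bystander: yellow rolled tape measure 54 x 49 x 18 mm, origin at its underside.

How it is judged:
On the way:
1. the plate is lifted by its handle clear of the counter (height (world z) of each of cone_foot, flat_foot, groove_foot above 0.045 m and contact force between the fingers and anything else above 2 N), for 0.2 s.
At the end, for the whole second after the job is handed in: all three ball feet sit home in their seats: each ball centre between 51.2 and 56.2 mm above the counter (a foot left on a boss stays near 58 mm), plate centre within 22 mm of the scale's, right way round, within 0.03 rad of level, released and at rest (z of cone_foot in the frame of scale between 0.0512 and 0.0562 m and z of groove_foot in the frame of scale between 0.0512 and 0.0562 m and z of flat_foot in the frame of scale between 0.0512 and 0.0562 m and horizontal distance between grip and scale below 0.022 m and angle between grip's own z axis and vertical below 0.03 rad and angle between the x axis of grip and the x axis of scale, either way round below 0.25 rad and x of cone_foot in the frame of scale below 0 m and linear speed of plate below 0.01 m/s and angular speed of plate below 0.05 rad/s); the robot touches nothing.
It fails at once if the scale is pressed or pushed with more than 25 N (contact force between scale and anything else above 25 N).
It fails at once if the plate is tipped by more than 0.5 rad (angle between grip's own z axis and vertical above 0.5 rad).
It fails at once if the tape measure or the label block is pushed away by more than 30 mm (distance of any of label_block, tape_measure from where it was at the start of the episode above 0.03 m).
It also fails if it takes over 72 s, if anything falls off the work surface, if the arm or the gripper's body presses on something with over 40 N, if the wrist force passes 120 N, or if a joint passes its speed limit or range.

ROBOT

A 6-joint arm with a two-finger parallel gripper is mounted at the origin on the work surface; the furniture and walls round the work are solid. World frame = base frame: x ahead of the robot, y to its left, z up, the work surface at z = 0. Lengths are in m, angles in rad, forces in N, time in s.
With the tool pointing down it reaches from about 0.35 to 0.775 m from the base axis. Payload 5.5 kg.
Tool frame: the origin (TCP) lies at the very end of the fingers, on their centre line; the grasp point (between the pads) lies env.pinch_z behind it (env.pinch_z is the distance from the TCP to the grasp point, in m); z points along the fingers, y is the line along which they close (so a half turn about z gives the same grasp; the last joint's range is limited). The gripper opens to 85 mm and grips with 20 to 120 N. Pads are 22 mm wide; open, the fingers measure 114 mm over their backs; the gripper's body (76 mm by 85 mm) begins 54 mm behind the grasp point. The pads swing forward as they close: fully open they stand 13 mm farther back than shut.
Start: joints at [-1.398, 0.313, 0.046, 1.304, 0, 1.431], TCP at [0.177, -0.547, 0.231] pointing down, gripper open.
Joint ranges: [-2.76, 2.76], [-0.86, 1.69], [-1.03, 1.26], [-2.2, 2.34], [-1.47, 1.5], [-3.14, 3.14]. Speed limits (rad/s): [2.57, 2.57, 3.14, 3.14, 3.14, 3.14].

INTERFACE

Orientations are given as a unit quaternion [w, x, y, z].
In Python, from workcell import env, eyes gives the robot as it stands.
- The arm moves only by the shell command python3 -m jog 'ROWS' [FORCE]. ROWS is JSON, one flat list of numbers, 7 for each row, row after row: the shift along the world's x, y, z as a fraction of full scale, then the turn, a rotation vector about the world's x, y, z as a fraction of full scale, then the opening, from -1 (shut) to 1 (fully open), so that 0 is half open. A call has 1 to 12 rows; each row is the pose to reach, as a shift and turn from the pose commanded when the call began, turning the shorter way round; what a row does not reach only later rows make up. Full scale, the value 1, is 20 cm for a shift and pi rad for a turn. A row lasts 1/12 s, in which the tool goes at most 41.7 mm and 7.16 degrees, less where a joint would pass 70% of its speed; a pose out of reach is approached as far as the arm can. A call with a number of a shift or a turn outside -1 to 1 is refused whole. A call with a gripper value outside its range is refused whole. The fingers move at their own pace and stop on an object; FORCE is the grip in N (left out, the last holds). Time passes only in rows, so rows that repeat a pose let the fingers close. It gives the time, the measured TCP pose, the force, the opening and the grip force at its end, in the units of the state.
- env.get_state(): the state, without advancing time (a new reading comes with each control period).
- eyes.read_camera(name): name is "scene" or "top" or "wrist"; returns (picture, depth): 420x560x3 uint8, red, green, blue; 420x560 float32, m along the optical axis (not along the pixel's ray), 0 where there is no reading.
- eyes.calibration(name): a dict with "fx", "fy", "cx", "cy" (pixels), "R" (3x3) and "t" (3): a world point X has camera coordinates R X + t; the wrist camera has in their place "tool_from_camera" (4x4, takes a point from camera to tool coordinates, whose origin is the TCP and whose axes are the flange's). Camera axes: x right, y down, z forward; pixel columns grow to the right and rows downward; lengths in m; the calibration is good to about 2 mm. A picture is of the moment at which its call begins: read the wrist's pose just before it. calibration takes no time and is no camera call.
- env.hand_in(): hands the job in; it is judged then, once.
The state is a dict: "clock": time; "joint_pos": joint angles; "qvel": joint speeds; "tau": joint torques, N m; "tcp_pos": TCP position; "orientation": TCP orientation; "wrist_force": force on the tool from outside, world axes, zero at the start; "ft_torque": the same for the moment, N m; "finger_gap": finger opening in m; "grip_force": force on a finger pad.
Only numpy, scipy, OpenCV 4.12 (cv2) and the standard library are available. Lean on these libraries where they do the work, as an engineer would, in place of code of your own. Each camera call takes 0.05 s, during which the arm holds its last target. There are 200 camera calls.

## Working session

There is one attempt and no reset: what is moved stays moved. The work goes in short steps, Python scripts to look and compute and a shell command to move; the robot and the scene stay as the last step left them, time stands still between calls to the robot, and variables do not carry over. Pictures are saved under pics/ and viewed, at most 10 in all, crops included, and the job is handed in when it is done.

```bash
ls; mkdir -p pics; python3 - <<'E'
from workcell import env, eyes
import cv2,numpy as np
s=env.get_state(); print({k:np.round(v,4) for k,v in s.items()}, env.pinch_z)
for n in ["scene","top"]:
    p,d=eyes.read_camera(n); cv2.imwrite(f"pics/{n}0.png",p[:,:,::-1]); np.save(f"pics/{n}0.npy",d)
    c=eyes.calibration(n); print(n,c)
print(eyes.calibration("wrist"))
E
```

```text
pics
{'clock': np.float64(0.0), 'joint_pos': array([-1.3976,  0.314 ,  0.045 ,  1.3036, -0.    ,  1.4312]), 'qvel': array([ 0.0009, -0.0007,  0.0012,  0.0004, -0.    , -0.0002]), 'tau': array([ 3.00000e-04, -4.80630e+01,  2.98531e+01,  1.93000e-02,
       -2.00000e-04, -0.00000e+00]), 'tcp_pos': array([ 0.1768, -0.5466,  0.2304]), 'orientation': array([-9.000e-04,  9.878e-01,  1.558e-01, -0.000e+00]), 'wrist_force': array([ 0.1339, -1.0483, -0.3571]), 'ft_torque': array([-0.0558,  0.0092,  0.0039]), 'grip_force': np.float64(0.0), 'finger_gap': np.float64(0.0854)} 0.0187
scene {'fx': 422.5637950436574, 'fy': 422.5637950436574, 'cx': 272.0903000596372, 'cy': 208.5224971351339, 'R': array([[ 0.44540796, -0.89531847, -0.00407182],
       [-0.57878386, -0.28446081, -0.76425866],
       [ 0.68309662,  0.34276359, -0.64489699]]), 't': array([-0.36781759,  0.24442843,  0.73963475])}
top {'fx': 494.8744280984584, 'fy': 494.8744280984584, 'cx': 279.10041973994083, 'cy': 216.9649846180111, 'R': array([[-0.02914731, -0.99955737, -0.00595745],
       [-0.98760365,  0.02971736, -0.15412954],
       [ 0.15423836,  0.00139114, -0.98803269]]), 't': array([-0.19112334,  0.40440865,  1.03143477])}
{'fx': 367.04480769694266, 'fy': 367.04480769694266, 'cx': 273.44866599165454, 'cy': 207.56520312499782, 'tool_from_camera': array([[ 5.64453332e-04, -9.48321373e-01, -3.17310976e-01,
         8.23235645e-02],
       [ 9.99999560e-01,  2.97647167e-04,  8.89310281e-04,
        -1.23668659e-03],
       [-7.48905234e-04, -3.17311338e-01,  9.48321124e-01,
        -1.41137745e-01],
       [ 0.00000000e+00,  0.00000000e+00,  0.00000000e+00,
         1.00000000e+00]])}
```

View pics/top0.png

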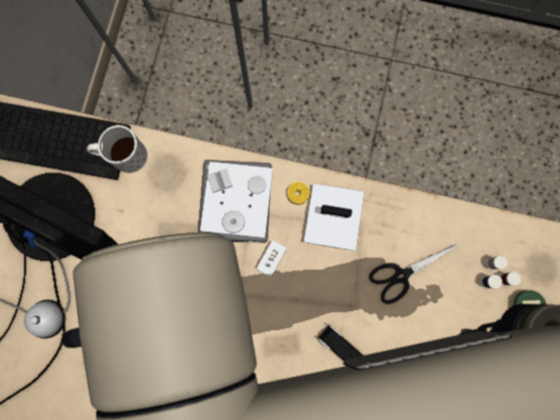

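View pics/scene0.png

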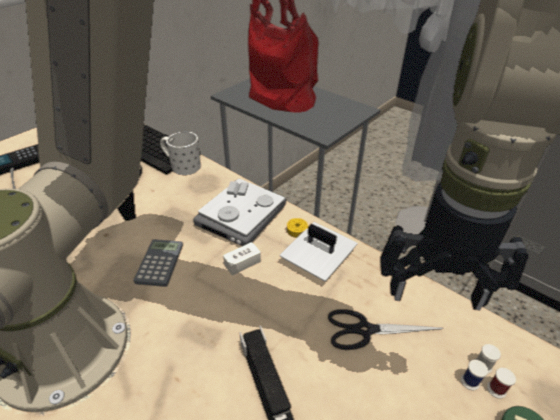

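Top view: the scale is around px (236,200), with the groove boss at (221,181), the flat at (257,185) and the cone at (233,222). The plate is at (334,217), the tape at (298,193) and the labels at (271,258). I'll enlarge that area.

```bash
python3 - <<'E'
import cv2
p=cv2.imread("pics/top0.png")[150:270,190:370]
cv2.imwrite("pics/topc.png",cv2.resize(p,None,fx=4.4,fy=4.4,interpolation=cv2.INTER_CUBIC))
E
cat > h.py <<'E'
import numpy as np
from workcell import env, eyes
from scipy.spatial.transform import Rotation as Ro
def RT(n):
    c=eyes.calibration(n)
    return c,c['R'],c['t']
def ray(n,u,v,z,wrist=None):
    """world point at height z on pixel ray; wrist=(tcp_pos,quat wxyz)"""
    c=eyes.calibration(n); d=np.array([(u-c['cx'])/c['fx'],(v-c['cy'])/c['fy'],1.])
    if wrist is None: o=-c['R'].T@c['t']; w=c['R'].T@d
    else:
        T=c['tool_from_camera']; R=Ro.from_quat(np.roll(wrist[1],-1)).as_matrix()
        o=R@T[:3,3]+wrist[0]; w=R@T[:3,:3]@d
    return o+w*(z-o[2])/w[2]
E
```

```text
(no output)
```

View pics/topc.png

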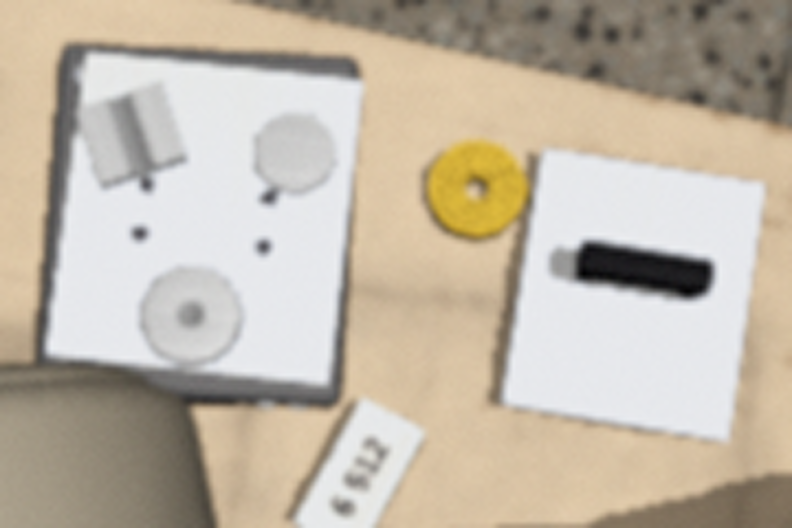

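```bash
python3 - <<'E'
from h import *
import cv2
f=lambda x,y,z: ray("top",x/4.4+190-.4,y/4.4+150-.4,z)[:2]
c,fl,g=f(190,315,.053),f(295,152,.0492),f(132,135,.053)
print("cone",c,"flat",fl,"groove",g)
nom=np.array([[-50,0],[35,-40],[35,40]])/1000
def fit(A,B):
    a=A-A.mean(0);b=B-B.mean(0); th=np.arctan2((a[:,0]*b[:,1]-a[:,1]*b[:,0]).sum(),(a*b).sum())
    R=np.array([[np.cos(th),-np.sin(th)],[np.sin(th),np.cos(th)]]);t=B.mean(0)-R@A.mean(0)
    return th,t,np.linalg.norm(B-(A@R.T+t),axis=1)
print("carrier",fit(nom,np.array([c,fl,g])))
pc=np.array([f(540,152,.028),f(765,182,.028),f(730,440,.028),f(502,403,.028)])
A=np.array([[65,56],[65,-56],[-65,-56],[-65,56]])/1000
print("plate",pc,fit(A,pc))
h=[f(583,260,.074),f(712,277,.074)];print("handle",h,np.mean(h,0))
print("housing corners", f(70,47,.03),f(357,62,.03),f(337,403,.03))
print("tape",f(477,188,.018))
d=np.load("pics/top0.npy")
c0=eyes.calibration("top")
def dp(x,y):
    u,v=int(x/4.4+190),int(y/4.4+150);Z=d[v,u];P=np.array([(u-c0['cx'])/c0['fx']*Z,(v-c0['cy'])/c0['fy']*Z,Z]);return np.round(c0['R'].T@(P-c0['t']),4)
for q in [(647,262),(560,262),(640,350),(295,152),(160,315),(200,260)]: print(q,dp(*q))
p=cv2.imread("pics/scene0.png")[210:290,270:370]
cv2.imwrite("pics/sc.png",cv2.resize(p,None,fx=7,fy=7,interpolation=cv2.INTER_CUBIC))
E
```

```text
cone [ 0.38905309 -0.10558536] flat [ 0.46790373 -0.15726376] groove [ 0.47785042 -0.07883691]
carrier (np.float64(-0.13909866728984124), array([ 0.43833347, -0.11297101]), array([0.00051121, 0.0004864 , 0.00093293]))
plate [[ 0.46900686 -0.27730936]
 [ 0.45052555 -0.38746397]
 [ 0.32384979 -0.3635068 ]
 [ 0.34509716 -0.25396623]] (np.float64(-0.1832696944590861), array([ 0.39711984, -0.32056159]), array([0.00223047, 0.00030005, 0.00088944, 0.00171184]))
handle [array([ 0.40642117, -0.2922194 ]), array([ 0.39653407, -0.35218679])] [ 0.40147762 -0.32220309]
housing corners [ 0.52907249 -0.04564394] [ 0.51700245 -0.18817958] [ 0.34726778 -0.17397683]
tape [ 0.45388518 -0.24596137]
(647, 262) [ 0.4045 -0.3226  0.076 ]
(560, 262) [ 0.4137 -0.2851  0.0295]
(640, 350) [ 0.3691 -0.3218  0.0299]
(295, 152) [ 0.4682 -0.158   0.0491]
(160, 315) [ 0.3894 -0.0917  0.056 ]
(200, 260) [ 0.4165 -0.1098  0.0439]
```

View pics/sc.png

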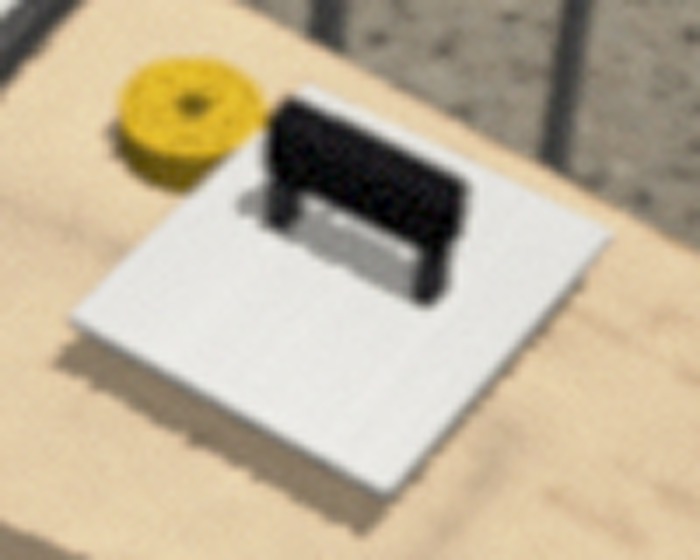

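The scene crop shows the plate level on its feet, with the tape at its left rear edge. The handle sits about 7 mm behind the plate's centre, which matches the foot layout, so the plate's front faces the robot. Next I'll move to hover above the handle.

```bash
python3 -m jog '[0.5,0.5,-0.1,0,0,0.17,1, 1,1,-0.2,0,0,0.345,1, 1,1,-0.2,0,0,0.345,1, 1,1,-0.2,0,0,0.345,1, 1,1,-0.2,0,0,0.345,1, 1,1,-0.2,0,0,0.345,1, 1,1,-0.2,0,0,0.345,1, 1,1,-0.2,0,0,0.345,1, 1,1,-0.2,0,0,0.345,1, 1,1,-0.2,0,0,0.345,1, 1,1,-0.2,0,0,0.345,1, 1,1,-0.2,0,0,0.345,1]' 40
python3 -m jog '[0.14,0.12,-0.1,0,0,0,1, 0.14,0.12,-0.1,0,0,0,1, 0.14,0.12,-0.1,0,0,0,1, 0.14,0.12,-0.1,0,0,0,1]'
python3 - <<'E'
from h import *
import cv2
s=env.get_state();p,d=eyes.read_camera("wrist");cv2.imwrite("pics/w1.png",p[:,:,::-1]);np.save("pics/w1.npy",d)
print(s['tcp_pos'],s['orientation'],s['joint_pos'],Ro.from_quat(np.roll(s['orientation'],-1)).as_matrix())
E
```

```text
clock: 1.1
tcp_pos: [0.3767, -0.3473, 0.1912]
orientation: [-0.0, 0.767, 0.642, 0.0]
wrist_force: [0.5, 0.2, -0.8]
finger_gap: 0.0855
grip_force: 0.0
clock: 1.43
tcp_pos: [0.4046, -0.3234, 0.1713]
orientation: [-0.0, 0.766, 0.643, -0.0]
wrist_force: [-0.0, -0.6, -0.6]
finger_gap: 0.0854
grip_force: 0.0
[ 0.40458478 -0.32337756  0.17125259] [-2.19409904e-04  7.66259272e-01  6.42531450e-01 -1.24118395e-04] [-8.29247978e-01  2.30324668e-01 -2.14593340e-01  1.12632758e+00
 -2.28806575e-04  9.16749963e-01] [[ 1.74306639e-01  9.84691308e-01 -4.72169269e-04]
 [ 9.84691417e-01 -1.74306574e-01  1.76749802e-04]
 [ 9.17417863e-05 -4.95749691e-04 -9.99999873e-01]]
```

View pics/w1.png

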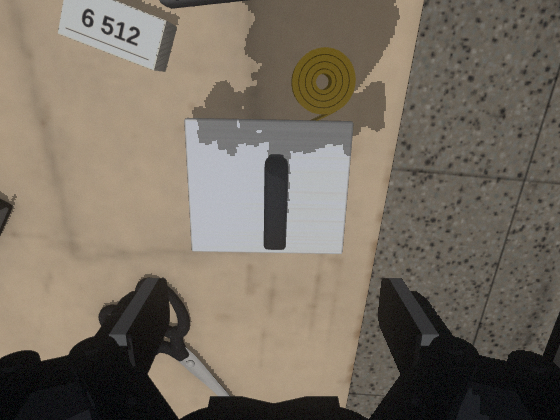

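The wrist view shows the bar from (276,157) to (275,250) and the plate corners at (185,119), (352,122), (342,253) and (192,250). The finger pads straddle column 275.

```bash
python3 - <<'E'
from h import *
w=(np.array([0.40458478,-0.32337756,0.17125259]),np.array([-2.19e-04,7.66259e-01,6.42531e-01,-1.24e-04]))
f=lambda u,v,z:np.round(ray("wrist",u,v,z,w),4)
a,b=f(276,157,.074),f(275,250,.074);print(a,b,(a+b)/2)
c=np.array([f(u,v,.028) for u,v in [(352,122),(342,253),(192,250),(185,119)]]);print(c,c.mean(0), c[0]-c[3], c[1]-c[2])
print(f(323,80,.018))
E
```

```text
[ 0.413  -0.2862  0.074 ] [ 0.4008 -0.3519  0.074 ] [ 0.4069  -0.31905  0.074  ]
[[ 0.4731 -0.2785  0.028 ]
 [ 0.453  -0.3859  0.028 ]
 [ 0.3278 -0.361   0.028 ]
 [ 0.349  -0.2544  0.028 ]] [ 0.400725 -0.31995   0.028   ] [ 0.1241 -0.0241  0.    ] [ 0.1252 -0.0249  0.    ]
[ 0.4567 -0.245   0.018 ]
```

```bash
python3 -m jog '[0.008,0.01,-0.15,0,0,-0.004,1, 0.008,0.01,-0.3,0,0,-0.004,1, 0.008,0.01,-0.45,0,0,-0.004,1, 0.008,0.01,-0.55,0,0,-0.004,0.5, 0.008,0.01,-0.6,0,0,-0.004,0, 0.008,0.01,-0.63,0,0,-0.004,-0.2, 0.008,0.01,-0.64,0,0,-0.004,-0.3, 0.008,0.01,-0.64,0,0,-0.004,-0.4, 0.008,0.01,-0.64,0,0,-0.004,-0.5]' 40
python3 -m jog '[0,0,0,0,0,0,-0.7, 0,0,0,0,0,0,-1, 0,0,0,0,0,0,-1, 0,0,0,0,0,0,-1, 0,0,0,0,0,0,-1, 0,0,0,0,0,0,-1]' 40
```

```text
clock: 2.23
tcp_pos: [0.4072, -0.3222, 0.0446]
orientation: [0.001, 0.77, 0.638, 0.0]
wrist_force: [-0.0, -0.4, 0.4]
finger_gap: 0.0213
grip_force: 0.0
clock: 2.73
tcp_pos: [0.4074, -0.3222, 0.0447]
orientation: [0.002, 0.77, 0.638, -0.0]
wrist_force: [-0.7, -0.8, 6.5]
finger_gap: 0.0157
grip_force: 42.5
```

Gripped at 15.7 mm. Now I'll lift straight up and check that the plate is level in the hand.

```bash
python3 -m jog '[0,0,0.03,0,0,0,-1, 0,0,0.08,0,0,0,-1, 0,0,0.16,0,0,0,-1, 0,0,0.26,0,0,0,-1, 0,0,0.36,0,0,0,-1, 0,0,0.45,0,0,0,-1, 0,0,0.5,0,0,0,-1, 0,0,0.5,0,0,0,-1, 0,0,0.5,0,0,0,-1, 0,0,0.5,0,0,0,-1]' 60
python3 - <<'E'
from h import *
import cv2
s=env.get_state();p,d=eyes.read_camera("wrist");cv2.imwrite("pics/w2.png",p[:,:,::-1]);np.save("pics/w2.npy",d)
q,_=eyes.read_camera("scene");q=q[130:280,220:420][:,:,::-1]
im=np.vstack([cv2.resize(p[60:360,100:460][:,:,::-1],(480,300)),cv2.resize(q,(480,300),interpolation=cv2.INTER_CUBIC)])
cv2.imwrite("pics/m2.png",im)
print(list(s['tcp_pos']),list(s['orientation']),s['ft_torque'])
E
```

```text
clock: 3.57
tcp_pos: [0.4059, -0.3204, 0.1422]
orientation: [-0.001, 0.77, 0.638, -0.0]
wrist_force: [-0.5, -0.4, -4.3]
finger_gap: 0.0151
grip_force: 58.9
[np.float64(0.40588160014774843), np.float64(-0.3204228510520355), np.float64(0.1421532215629234)] [np.float64(-0.0010519788232371014), np.float64(0.769942306477012), np.float64(0.6381126367999367), np.float64(-2.817173239311392e-05)] [-0.03100447 -0.0175742   0.00586938]
```

View pics/m2.png

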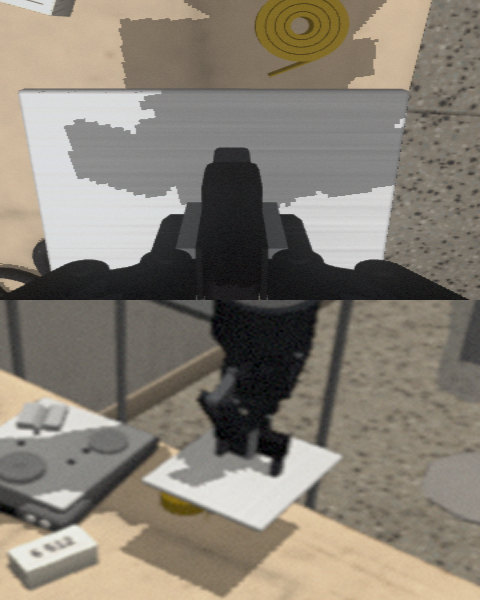

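The plate is held level and clear of the counter. The wrist view shows its left edge running from (115,128) to (405,128) full-frame. I'll work out its exact pose in the tool frame.

```bash
python3 - <<'E'
from h import *
d=np.load("pics/w2.npy");c=eyes.calibration("wrist");T=c['tool_from_camera']
w=(np.array([0.40588,-0.32042,0.14215]),np.array([-0.00105,0.76994,0.63811,0]))
R=Ro.from_quat(np.roll(w[1],-1)).as_matrix()
v,u=np.mgrid[140:200:3,140:390:3];u=u.ravel();v=v.ravel();Z=d[v,u];
P=np.c_[(u-c['cx'])/c['fx']*Z,(v-c['cy'])/c['fy']*Z,Z]@T[:3,:3].T+T[:3,3]
W=P@R.T+w[0]
m=np.ones(len(W),bool)
for _ in range(8):
    A=np.c_[W[:,:2],np.ones(len(W))];k=np.linalg.lstsq(A[m],W[m,2],rcond=None)[0];r=W[:,2]-A@k;m=abs(r)<2.5*max(1.5e-3,np.median(abs(r)))
print("tilt",k[:2],"z at tcp",k[2]+k[:2]@w[0][:2],m.sum(),len(m),r[m].std())
z=k[2]+k[:2]@w[0][:2]
a,b=[ray("wrist",x,128.3,z,w) for x in (115,405)];print(a,b,np.linalg.norm(b-a))
ex=(b-a)/np.linalg.norm(b-a);ey=np.array([-ex[1],ex[0],0]);th=np.arctan2(ex[1],ex[0])
mid=(a+b)/2; grip=mid+.0075*ex-.056*ey
print("yaw",th,"grip",grip,"grip-tcp",grip-w[0])
E
```

```text
tilt [-0.00794415 -0.02804102] z at tcp 0.12489129335618797 1427 1680 0.0007043403315665765
[ 0.35193894 -0.24370661  0.12489129] [ 0.47297755 -0.26648309  0.12489129] 0.12316294650786616
yaw -0.18600022134713584 grip [ 0.40947283 -0.31151592  0.12489129] grip-tcp [ 0.00359283  0.00890408 -0.01725871]
```

```bash
python3 - <<'E'
from h import *
import cv2
p,d=eyes.read_camera("top");np.save("pics/t3.npy",d)
cv2.imwrite("pics/t3.png",p[:,:,::-1])
q=p[150:270,190:370][:,:,::-1]
w=cv2.imread("pics/w2.png")[120:340,150:420]
im=np.hstack([cv2.resize(q,(450,300),interpolation=cv2.INTER_CUBIC),cv2.resize(w,(350,285))[:285][...] if 0 else cv2.resize(w,(350,300))])
cv2.imwrite("pics/m3.png",im)
E
```

```text
(no output)
```

View pics/m3.png

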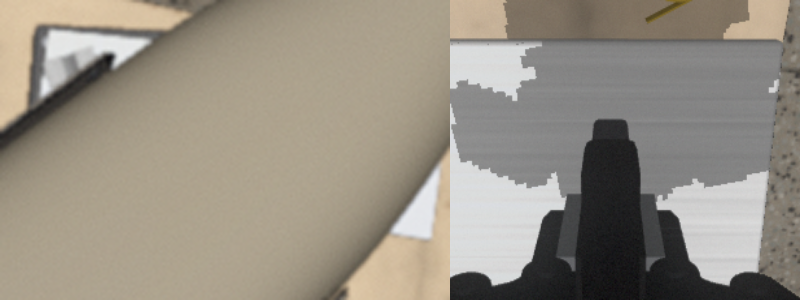

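My earlier montage scaled the rows by 1, not 1.33, so the plate edge is at row 151. The top view is blocked by the arm except for the front-right corner at about (363,245). Recomputing with that.

```bash
python3 - <<'E'
from h import *
w=(np.array([0.40588,-0.32042,0.14215]),np.array([-0.00105,0.76994,0.63811,0]))
for z in (.1249,.127):
    a,b=[ray("wrist",x,151,z,w) for x in (115,405)]
    ex=(b-a)/np.linalg.norm(b-a);ey=np.array([-ex[1],ex[0],0]);th=np.arctan2(ex[1],ex[0])
    grip=(a+b)/2+.0075*ex-.056*ey
    print(np.linalg.norm(b-a),"yaw",th,"grip-tcp",grip-w[0])
e=ray("wrist",272,222.7,.1422+.0307,w);print("bar end",e-w[0])
c=ray("top",362.4,244.8,.127);print(c, c[:2]-w[0][:2], Ro.from_euler('z',-.18).apply([-.0725,-.056,0]))
E
```

```text
0.1255747005747381 yaw -0.18592071703552188 grip-tcp [ 0.0016974  -0.00057251 -0.01725   ]
0.1239109204876192 yaw -0.1859207170355216 grip-tcp [ 0.00184276 -0.00023464 -0.01515   ]
bar end [0.00727293 0.04016738 0.03075   ]
[ 0.32434521 -0.36232447  0.127     ] [-0.08153479 -0.04190447] [-0.08135432 -0.0421156   0.        ]
```

The top camera agrees with the TCP to within 0.3 mm, so I'll take grip = TCP with plate yaw -0.187. The target is (0.4383,-0.1130) at yaw -0.139. Carrying it over at this height.

```bash
python3 -m jog '[0.02,0.1,0,0,0,0,-1, 0.04,0.25,0,0,0,0.005,-1, 0.07,0.4,0,0,0,0.005,-1, 0.1,0.55,0,0,0,0.01,-1, 0.13,0.7,0,0,0,0.015,-1, 0.162,0.85,0,0,0,0.015,-1, 0.162,0.95,0,0,0,0.015,-1, 0.162,1,0,0,0,0.015,-1, 0.162,1,0,0,0,0.015,-1, 0.162,1,0,0,0,0.015,-1]'
python3 -m jog '[0,0.037,-0.1,0,0,0,-1, 0,0.037,-0.16,0,0,0,-1, 0,0.037,-0.19,0,0,0,-1, 0,0.037,-0.19,0,0,0,-1, 0,0.037,-0.19,0,0,0,-1, 0,0.037,-0.19,0,0,0,-1]'
python3 - <<'E'
from h import *
import cv2
s=env.get_state();print(list(s['tcp_pos']),list(s['orientation']),s['wrist_force'])
q,_=eyes.read_camera("scene");q=q[150:270,170:330][:,:,::-1];cv2.imwrite("pics/s4.png",cv2.resize(q,None,fx=5,fy=5,interpolation=cv2.INTER_CUBIC))
E
```

```text
clock: 4.55
tcp_pos: [0.4388, -0.1211, 0.143]
orientation: [0.0, 0.754, 0.656, -0.0]
wrist_force: [-0.0, 0.3, -3.7]
finger_gap: 0.015
grip_force: 58.8
clock: 5.05
tcp_pos: [0.4395, -0.1147, 0.1059]
orientation: [0.001, 0.755, 0.656, 0.0]
wrist_force: [-0.6, 0.9, -4.9]
finger_gap: 0.0149
grip_force: 58.9
[np.float64(0.439503907371653), np.float64(-0.11467912444143744), np.float64(0.10594110501535921)] [np.float64(0.0005847484638620693), np.float64(0.7550649185353394), np.float64(0.6556497434146674), np.float64(0.00020205626916686533)] [-0.5863379   0.91794862 -4.89397641]
```

View pics/s4.png

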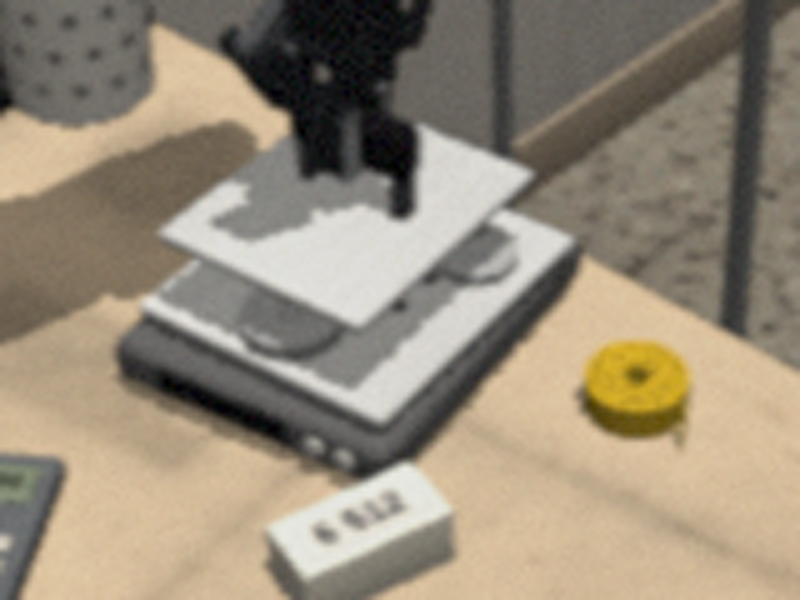

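The plate hovers over the bosses, level and square. I'll correct the small offset and lower gently to light contact.

```bash
python3 -m jog '[-0.006,0.008,0,0,0,0,-1, -0.006,0.008,-0.02,0,0,0,-1, -0.006,0.008,-0.035,0,0,0,-1, -0.006,0.008,-0.04,0,0,0,-1, -0.006,0.008,-0.04,0,0,0,-1, -0.006,0.008,-0.04,0,0,0,-1]'
python3 -m jog '[0,0,-0.005,0,0,0,-1, 0,0,-0.01,0,0,0,-1, 0,0,-0.015,0,0,0,-1, 0,0,-0.015,0,0,0,-1, 0,0,-0.015,0,0,0,-1]'
python3 -c "
from h import *
s=env.get_state();print(s['tcp_pos'],s['wrist_force'],s['ft_torque'])"
```

```text
clock: 5.6
tcp_pos: [0.4378, -0.1121, 0.0973]
orientation: [0.0, 0.755, 0.656, 0.0]
wrist_force: [0.4, 0.5, -3.8]
finger_gap: 0.0152
grip_force: 59.0
clock: 6.02
tcp_pos: [0.4389, -0.1126, 0.095]
orientation: [0.001, 0.755, 0.656, 0.001]
wrist_force: [2.4, -1.1, 1.0]
finger_gap: 0.0154
grip_force: 59.7
[ 0.43886383 -0.11258223  0.09495864] [ 2.41176278 -1.07756599  0.95000405] [-0.06304489 -0.39830104  0.06015229]
```

Light contact: the seats push the plate toward +x and slightly -y. I'll follow that force and lower a little more.

```bash
python3 -m jog '[0.006,-0.003,0,0,0,0,-1, 0.006,-0.003,0,0,0,0,-1, 0.006,-0.003,-0.005,0,0,0,-1, 0.006,-0.003,-0.005,0,0,0,-1, 0.006,-0.003,-0.005,0,0,0,-1]'
python3 -c "
from h import *
s=env.get_state();print(s['tcp_pos'],s['wrist_force'],s['ft_torque'])"
```

```text
clock: 6.43
tcp_pos: [0.4399, -0.1131, 0.0937]
orientation: [0.001, 0.755, 0.656, 0.001]
wrist_force: [4.4, -0.8, 1.5]
finger_gap: 0.0148
grip_force: 59.8
[ 0.43986319 -0.11305747  0.09373224] [ 4.37742215 -0.82500529  1.50071696] [-0.05339655 -0.76399556 -0.00378829]
```

```bash
python3 -m jog '[0.006,-0.002,0,0,0,0,-1, 0.012,-0.002,0,0,0,0,-1, 0.012,-0.002,0,0,0,0,-1, 0.012,-0.002,0,0,0,0,-1]'
python3 -c "
from h import *
s=env.get_state();print(s['tcp_pos'],s['wrist_force'],s['ft_torque'])"
```

```text
clock: 6.77
tcp_pos: [0.441, -0.113, 0.0931]
orientation: [-0.0, 0.755, 0.656, -0.0]
wrist_force: [1.9, -0.3, 0.4]
finger_gap: 0.015
grip_force: 59.6
[ 0.44102305 -0.1129979   0.09307389] [ 1.91534817 -0.30933053  0.37136813] [ 0.00719657 -0.43269242  0.03345083]
```

```bash
python3 -m jog '[0.005,0,0,0,0,0,-1, 0.006,0,-0.004,0,0,0,-1, 0.006,0,-0.004,0,0,0,-1, 0.006,0,-0.004,0,0,0,-1]'
python3 -c "
from h import *
s=env.get_state();print(s['tcp_pos'],s['wrist_force'],s['ft_torque'])"
```

```text
clock: 7.1
tcp_pos: [0.4415, -0.1129, 0.0923]
orientation: [-0.001, 0.755, 0.656, -0.001]
wrist_force: [-2.2, -0.1, 2.7]
finger_gap: 0.0155
grip_force: 60.0
[ 0.44151764 -0.11289955  0.09228027] [-2.24055684 -0.11124853  2.68172205] [-0.06789225  0.44027602  0.16220476]
```

The x force has reversed, so the feet are seated. Releasing gently and rising.

```bash
python3 -m jog '[0,0,0,0,0,0,-0.55, 0,0,0,0,0,0,-0.45, 0,0,0,0,0,0,-0.3, 0,0,0,0,0,0,0, 0,0,0,0,0,0,0, 0,0,0,0,0,0,0]'
python3 -m jog '[0,0,0.05,0,0,0,0, 0,0,0.15,0,0,0,0, 0,0,0.3,0,0,0,0, 0,0,0.5,0,0,0,0, 0,0,0.7,0,0,0,0, 0,0,0.7,0,0,0,0]'
python3 -m jog '[0,-0.3,0,0,0,0,0, 0,-0.6,0,0,0,0,0, 0,-0.9,0,0,0,0,0, 0,-0.9,0,0,0,0,0, 0,-0.9,0,0,0,0,0, 0,-0.9,0,0,0,0,0, 0,-0.9,0,0,0,0,0]'
python3 - <<'E'
from h import *
import cv2
s=env.get_state();print(s['tcp_pos'])
q,ds=eyes.read_camera("scene");np.save("pics/s5.npy",ds);q=q[150:270,170:330][:,:,::-1]
t,dt=eyes.read_camera("top");np.save("pics/t5.npy",dt);t=t[150:270,190:350][:,:,::-1]
cv2.imwrite("pics/m5.png",np.hstack([cv2.resize(x,(400,300),interpolation=cv2.INTER_CUBIC) for x in (q,t)]))
E
```

```text
clock: 7.6
tcp_pos: [0.4426, -0.1131, 0.0925]
orientation: [0.0, 0.755, 0.656, 0.0]
wrist_force: [-0.3, -0.9, -0.7]
finger_gap: 0.0427
grip_force: 0.0
clock: 8.1
tcp_pos: [0.4459, -0.1146, 0.2401]
orientation: [0.005, 0.755, 0.656, 0.003]
wrist_force: [1.4, -1.4, 0.3]
finger_gap: 0.0429
grip_force: 0.0
clock: 8.68
tcp_pos: [0.4421, -0.2934, 0.232]
orientation: [-0.001, 0.755, 0.655, 0.0]
wrist_force: [-0.2, 0.3, -0.2]
finger_gap: 0.0428
grip_force: 0.0
[ 0.44211671 -0.2934245   0.23195468]
```

View pics/m5.png

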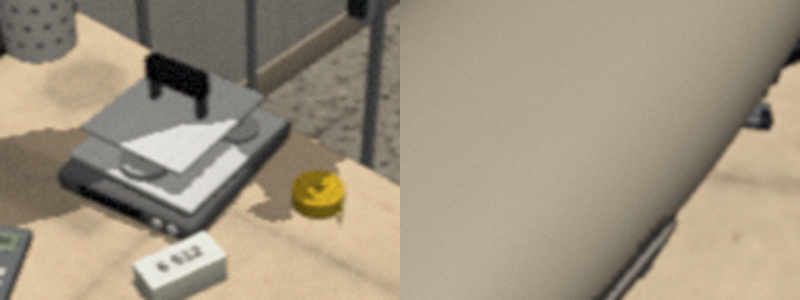

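The scene view shows the plate standing on the scale and both bystanders untouched. The arm hides it from the top camera. I'll check level and height from the scene depth, using the counter as reference.

```bash
python3 - <<'E'
from h import *
import cv2
d=np.load("pics/s5.npy");c=eyes.calibration("scene")
def pts(poly,W=None):
    m=np.zeros(d.shape,np.uint8);cv2.fillPoly(m,[np.int32(poly)],1);v,u=np.nonzero(m);Z=d[v,u]
    P=np.c_[(u-c['cx'])/c['fx']*Z,(v-c['cy'])/c['fy']*Z,Z];return (P-c['t'])@c['R']
def plane(W,n):
    m=np.ones(len(W),bool);o=W.mean(0)
    for _ in range(10):
        A=np.c_[W[:,:2]-o[:2],np.ones(len(W))];k=np.linalg.lstsq(A[m],W[m,2],rcond=None)[0];r=W[:,2]-A@k;m=abs(r)<2.5*max(.001,np.median(abs(r)))
    print(n,"slope",k[:2].round(4),"z",k[2].round(4),"at",o[:2].round(3),m.sum(),r[m].std().round(5)); return k
f=lambda L:[(x/2.5+170,y/2.5+150) for x,y in L]
plane(pts(f([(92,127),(183,168),(254,101),(215,88),(200,118),(150,102),(140,90)])),"plate")
plane(pts([(300,270),(330,300),(290,330),(240,300)]),"counter near")
plane(pts([(280,225),(300,250),(270,290),(255,240)]),"counter2")
E
```

```text
plate slope [-0.0014 -0.0014] z 0.0758 at [ 0.414 -0.123] 1011 0.001
counter near slope [-0.     -0.0003] z -0.0003 at [ 0.269 -0.312] 2697 0.00105
counter2 slope [-0.0005  0.0002] z -0.0002 at [ 0.37  -0.236] 1517 0.00107
```

The plate is level within 2 mrad, and its top at 76.1 mm puts the ball centres at about 54.1 mm. That is home, with about 1 mm of sink from the plate's weight.

```bash
python3 -c "
from workcell import env
print(env.hand_in())"
```

```text
the job is handed in; nothing more can be done
None
```

The weighing plate is seated with all three feet home (ball centres about 54.1 mm, level within 2 mrad), the robot has let go, the tape measure and label block were not moved, and the job is handed in; no verdict came back.

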